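# Pair up soap bars in the snap-lock carrying tray

### The arm

A 6-joint arm with a two-finger parallel gripper is mounted at the origin on a cart in front of the work surface, level with it; the furniture and walls round the work are solid. World frame = base frame: x ahead of the robot, y to its left, z up, the work surface at z = 0. Lengths are in mm, angles in rad, forces in N, time in s.
With the tool pointing down it reaches from about 300 to 775 mm from the base axis. Payload 14.6 kg.
Tool frame: the origin (TCP) lies midway between the tips of the shut fingers; the grasp point (between the pads) lies grasp_offset behind it (grasp_offset is the distance from the TCP to the grasp point, in mm); z points along the fingers, y is the line along which they close (so a half turn about z gives the same grasp; the last joint's range is limited). The gripper opens to 94 mm and grips with 3 to 60 N. Pads are 16 mm wide; open, the fingers measure 119 mm over their backs; the gripper's body (75 mm by 177 mm) begins 78 mm behind the grasp point.
Start: joints at [-1.41, 0.3, 1.521, -0, 1.321, -0.067], TCP at [124.203, -535.783, 205.446] pointing down, gripper open.
Joint ranges: [-3.03, 3.03], [-0.79, 2.21], [0.23, 2.52], [-1.04, 4.18], [0, 3.07], [-2.55, 2.55]. Speed limits (rad/s): [2.22, 2.22, 2.57, 3.14, 3.14, 3.14].

### API

Orientations are given as [roll, pitch, yaw] about the fixed x, y, z axes, in that order (R = Rz(yaw) Ry(pitch) Rx(roll)).
In Python, from cell import * gives the robot as it stands. The module is installed in compiled form; this text tells all that it offers.
- The arm moves only by the shell command python3 -m jog 'ROWS' [FORCE]. ROWS is JSON, a list of rows, each a list of 3 entries, a list of its own where there are three numbers: the finger opening in mm, from 0 to 94, then the shift along the tool's x, y, z in units of 50 mm (1.0 is 50 mm), then the turn about the tool's z in units of 180 degrees (1.0 is 180 degrees). In form: [[fingers, [dx, dy, dz], twist], ...]. A call has 1 to 20 rows; each row shifts and turns the commanded pose from where the row before left it, along the tool's axes as they then stand; what a row does not reach is not made up. A row lasts 1/10 s, in which the tool goes at most 50 mm and 8.59 degrees, less where a joint would pass 70% of its speed; a pose out of reach is approached as far as the arm can. A call with a number of a shift or a turn outside -1 to 1 is refused whole. A call with a gripper value outside its range is refused whole. The fingers move at their own pace and stop on an object; FORCE is the grip in N (left out, the last holds). Time passes only in rows, so rows that do not move let the fingers close. It gives the time, the measured TCP pose, the force, the opening and the grip force at its end, in the units of the state.
- read_state(): the state, without advancing time (a new reading comes with each control period).
- camera(name): name is "scene" or "top" or "wrist"; returns the picture (420x560x3 uint8, red, green, blue); there is no depth.
- calibration(name): a dict with "mtx" (3x3 intrinsics, pixels), "cam_to_world" (4x4, takes a point from camera to world coordinates); the wrist camera has in their place "hand_eye" (4x4, takes a point from camera to tool coordinates, whose origin is the TCP and whose axes are the flange's). Camera axes: x right, y down, z forward; pixel columns grow to the right and rows downward; lengths in mm; the calibration is good to about 2 mm. A picture is of the moment at which its call begins: read the wrist's pose just before it. calibration takes no time and is no camera call.
- sign_off(): hands the job in; it is judged then, once.
Trained networks look in the newest picture that a camera, given by its name, has taken for a name from the list of things; names that differ only in an ending like _2 or _b are one class to them, and where a whole thing is asked for, a point or a joint stands for the part that bears it (a point fixed in the world has none). Each returns a list of dicts, best first, with "conf" (0 to 1); they miss things now and then, are a little off and sometimes report something else, mostly with a low value. They report only what shows in the picture. A call takes as long as a camera call. They do not tell look-alikes from the thing itself.
- regions_of(camera, query): "pixels" (420x560 bool, what is visible of it) and "rect" ([centre column, centre row, width, height] in pixels, round what is visible of it).
The state is a dict: "clock": time; "joints": joint angles; "qd": joint speeds; "effort": joint torques, N m; "eef_pos": TCP position; "eef_rot": TCP orientation; "wrist_force": force on the tool from outside, world axes, zero at the start; "moment": the same for the moment, N m; "finger_gap": finger opening in mm; "finger_force": force on a finger pad.
Only numpy, scipy, OpenCV 4.12 (cv2) and the standard library are available. Lean on these libraries where they do the work, as an engineer would, in place of code of your own. Each camera call takes 0.05 s, during which the arm holds its last target. There are 200 camera calls.

### The job

Make up the matching pairs of soap for delivery. First open the carrying tray's two retainers: squeeze the spring button on each side tube flush and draw that retainer out toward you until its button pops into the other hole. Then lay each loose soap bar flat in the tray, in the same lane as the bar of its own colour and in front of it, and slide both retainers back home over the bars in the same way until their buttons pop out. Leave the bars already in the tray in their places and do not knock over or shift the two stamps or the balm tin.

Things in the scene. Friction and masses are not known exactly. Their poses are not given: they have to be found in the camera images.
- rack: Fixed wooden carrying tray for soap, 222 x 446 mm; origin at its underside, midway across. x runs from its open front (robot side) to its rear stop (face at x +95 mm, 38 mm high), y to its left, z up. Lane floor at z 15. Four lanes along x, centred at y -126, -42, +42, +126 mm, 78 wide between ribs 6 wide, tops at z 21.5. Each lane takes two bars end to end, flat and lengthwise.
- place_0 (a point): Floor of the front bar's place in the rightmost lane: tray x -36, y -126, z 15 mm. The other lanes' front places lie at y -42, +42 and +126 mm. The rear bars' centres are at x about +50 mm.
- rail_left (a joint): Left retainer, m: 0 = home over the bars of the two left lanes, grows toward the robot (tray -x), 0.070 = drawn out for loading; the button's two holes are at 0 and 0.070, end stops 5 mm beyond. One piece: outer steel tube 26 mm square, axis at tray y +205, z 42 mm, x -93 to +79 at home, over a fixed inner tube, and the front rail. Slides with 2 N once the button is down.
- lip_left (a point): Middle of the back edge of the left retainer's aluminium lip: tray x -54 at home, -124 drawn out. Lip z 48 to 53 mm, 178 mm long across the two left lanes; the rail's upright face below it has its inner side 30 mm in front of this edge, z 21 to 51. At home the lip covers the front 20 mm of the front places, 7 mm above the bars' tops: bars go in only with it drawn out.
- button_left (a joint): Spring button of the left tube, m pressed in: 0 = out through a hole (locked), 0.006 = flush; about 0.008 under the tube wall. 4 N to start, 5.5 N at flush. Brass dome, 12 mm across, 6 mm proud of the tube's outer (tray +y) face. It stays put on the tray; the tube slides past it. Flush, it lets the tube start; after 10 mm it may be let go and pops out in the next hole.
- squeeze_left (a point): Point of the tray on the left tube's axis level with its button, in both positions: tray x -15, y +205, z 42 mm. Fingers closed here across tray y on the 26 mm tube press the button flush and hold the sliding tube at once. 39 mm free between tube and bars; 14 mm free below the tube, to the board at z 15 mm.
- rail_right (a joint): Right retainer, m: 0 = home over the bars of the two right lanes, grows toward the robot (tray -x), 0.070 = drawn out for loading; the button's two holes are at 0 and 0.070, end stops 5 mm beyond. One piece: outer steel tube 26 mm square, axis at tray y -205, z 42 mm, x -93 to +79 at home, over a fixed inner tube, and the front rail. Slides with 2 N once the button is down.
- lip_right (a point): Middle of the back edge of the right retainer's aluminium lip: tray x -54 at home, -124 drawn out. Lip z 48 to 53 mm, 178 mm long across the two right lanes; the rail's upright face below it has its inner side 30 mm in front of this edge, z 21 to 51. At home the lip covers the front 20 mm of the front places, 7 mm above the bars' tops: bars go in only with it drawn out.
- button_right (a joint): Spring button of the right tube, m pressed in: 0 = out through a hole (locked), 0.006 = flush; about 0.008 under the tube wall. 4 N to start, 5.5 N at flush. Brass dome, 12 mm across, 6 mm proud of the tube's outer (tray -y) face. It stays put on the tray; the tube slides past it. Flush, it lets the tube start; after 10 mm it may be let go and pops out in the next hole.
- squeeze_right (a point): Point of the tray on the right tube's axis level with its button, in both positions: tray x -15, y -205, z 42 mm. Fingers closed here across tray y on the 26 mm tube press the button flush and hold the sliding tube at once. 39 mm free between tube and bars; 14 mm free below the tube, to the board at z 15 mm.
- loose_coral: Loose coral-orange soap bar on the table (may be absent), 54 (its x) x 80 (its y) x 26 mm high, 0.1 kg; origin at the centre of its underside, z up. Take it across its 54 mm.
- tray_coral: The coral-orange bar of the same size already lying in the rear of one of the four lanes (which one differs), its length along the lane; origin at the centre of its underside; its y axis points along the lane toward the robot (tray -x).
- loose_yellow: Loose pale yellow soap bar on the table (may be absent), 54 (its x) x 80 (its y) x 26 mm high, 0.1 kg; origin at the centre of its underside, z up. Take it across its 54 mm.
- tray_yellow: The pale yellow bar of the same size already lying in the rear of one of the four lanes (which one differs), its length along the lane; origin at the centre of its underside; its y axis points along the lane toward the robot (tray -x).
- loose_black: Loose charcoal black soap bar on the table (may be absent), 54 (its x) x 80 (its y) x 26 mm high, 0.1 kg; origin at the centre of its underside, z up. Take it across its 54 mm.
- tray_black: The charcoal black bar of the same size already lying in the rear of one of the four lanes (which one differs), its length along the lane; origin at the centre of its underside; its y axis points along the lane toward the robot (tray -x).
- loose_lilac: Loose lilac soap bar on the table (may be absent), 54 (its x) x 80 (its y) x 26 mm high, 0.1 kg; origin at the centre of its underside, z up. Take it across its 54 mm.
- tray_lilac: The lilac bar of the same size already lying in the rear of one of the four lanes (which one differs), its length along the lane; origin at the centre of its underside; its y axis points along the lane toward the robot (tray -x).
- stamp: Bystander: brown turned wooden soap stamp, 36 mm wide, 64 mm high, standing; origin at its underside.
- stamp_pale: Bystander: pale turned wooden soap stamp, 36 mm wide, 64 mm high, standing; origin at its underside.
- tin: Bystander: round metal balm tin, 74 mm wide, 34 mm high; origin at its underside.
Not all that is in view belongs to the job. Leave any turquoise look-alike of the tray_coral alone.

How it is judged:
By the outcome, as a careful person would: the job done as asked, in the order asked, and still so for the second after the job is handed in, with the robot touching nothing.
Of loose_coral, loose_yellow, loose_black, loose_lilac only 3 to 4 are there at a start; the rules pass over those that are not, and their reading is None.
At some moment in a run one of loose_coral, loose_yellow, loose_black, loose_lilac may be knocked a few centimetres aside while the robot is not near it.
Once in a run the grip may slacken for a moment while it holds something.
It also fails if it takes over 200 s, if anything falls off the work surface, if the arm or the gripper's body presses on something with over 40 N, if the wrist force passes 120 N, or if a joint passes its speed limit or range.

## Working session

There is one attempt and no reset: what is moved stays moved. The work goes in short steps, Python scripts to look and compute and a shell command to move; the robot and the scene stay as the last step left them, time stands still between calls to the robot, and variables do not carry over. Pictures are saved under pics/ and viewed, at most 14 in all, crops included, and the job is handed in when it is done.

```bash
mkdir -p pics; cat > h.py <<'E'
from cell import *
import numpy as np, cv2
from scipy.spatial.transform import Rotation as R
def Tcam(n):
    c=calibration(n)
    if n!='wrist': return np.array(c['mtx']),np.array(c['cam_to_world'])
    s=read_state();T=np.eye(4);T[:3,:3]=R.from_euler('xyz',s['eef_rot']).as_matrix();T[:3,3]=s['eef_pos']
    return np.array(c['mtx']),T@np.array(c['hand_eye'])
def back(M,T,uv,z):
    d=T[:3,:3]@np.linalg.inv(M)@np.array([uv[0],uv[1],1.]);return T[:3,3]+d*(z-T[2,3])/d[2]
def proj(M,T,p):
    q=np.linalg.inv(T)@np.append(p,1);q=M@q[:3];return q[:2]/q[2]
def save(n,f):
    im=camera(n);cv2.imwrite('pics/'+f,cv2.cvtColor(im,cv2.COLOR_RGB2BGR));return im
E
python3 - <<'E'
from h import *
for n in ['top','scene']:
    im=save(n,n+'0.png');M,T=Tcam(n);print(n,T[:3,3].round())
    for q in ['rack','lip_left','button_left','loose_coral','tray_coral','loose_yellow','loose_black','loose_lilac','stamp','stamp_pale','tin']:
        if n=='scene' and q not in('rack',):continue
        for r in regions_of(n,q):
            if r['conf']<.3: continue
            p=back(M,T,r['rect'][:2],26 if 'loose' in q else 30)
            c=np.median(im[r['pixels']],axis=0)
            print(q,round(r['conf'],2),np.round(r['rect']),p[:2].round(),c)
s=read_state();print(s['eef_pos'],s['eef_rot'],s['wrist_force'],s['finger_gap'])
E
```

```text
top [ 312.  -19. 1303.]
lip_left 0.8 [293. 204.  81.  66.] [607. -32.] [113. 115. 119.]
loose_coral 0.7 [209. 222.  28.  25.] [552. 205.] [140.  94.  80.]
tray_coral 0.86 [294. 184.  18.  30.] [663. -35.] [137.  93.  78.]
tray_coral 0.86 [372. 301.  29.  31.] [ 335. -246.] [43. 97. 99.]
loose_yellow 0.69 [152. 213.  36.  30.] [579. 370.] [142. 132. 116.]
loose_yellow 0.54 [336. 206. 164.  95.] [ 600. -155.] [118. 100.  79.]
loose_black 0.73 [150. 270.  33.  28.] [418. 364.] [56. 55. 58.]
loose_black 0.44 [376. 216.  82.  62.] [ 571. -265.] [110. 112. 116.]
loose_black 0.31 [178. 167.  14.  18.] [716. 302.] [67.  48.5 36.5]
loose_lilac 0.98 [209. 269.  35.  30.] [421. 202.] [121. 114. 128.]
stamp 0.75 [178. 166.  12.  18.] [717. 302.] [66. 48. 35.]
stamp_pale 0.54 [298. 151.  12.  18.] [763. -45.] [89. 77. 65.]
tin 0.66 [236. 157.  27.  29.] [746. 133.] [124. 122. 122.]
scene [ 71. 711. 928.]
rack 0.57 [284. 187. 163. 127.] [ 597. -118.] [119. 105.  70.]
[ 124.21911675 -535.77655498  205.46184954] [ 3.14157583e+00 -1.90064105e-05  2.27816685e-01] [ 0.69471802  0.98894452 -0.12478711] 94.0746401536848
```

```bash
python3 - <<'E'
import cv2
a=cv2.imread('pics/top0.png')[130:340,120:440]
cv2.imwrite('pics/t0c.png',cv2.resize(a,(800,525),interpolation=cv2.INTER_CUBIC))
E
```

```text
(no output)
```

View pics/t0c.png

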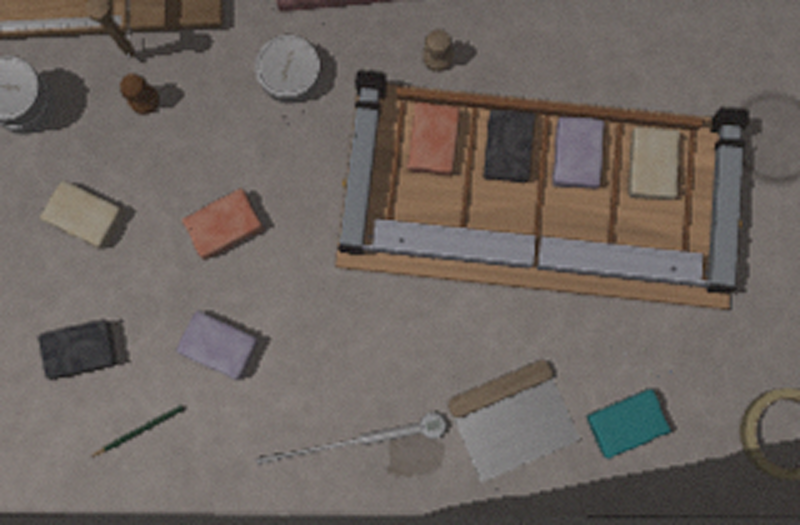

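View pics/scene0.png

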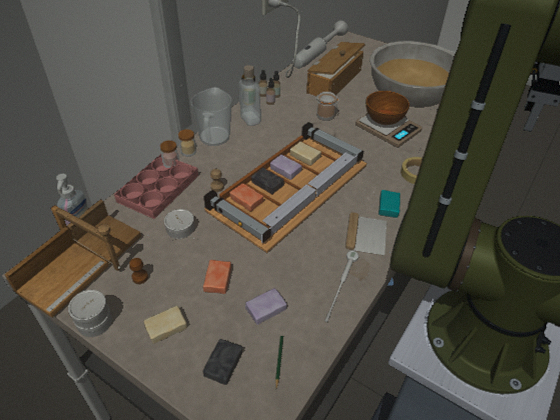

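The tray lanes, left to right, hold coral, black, lilac and yellow. All four loose bars are present, at about (209,222) coral, (152,213) yellow, (150,270) black and (209,269) lilac. The teal block at (372,301) is the look-alike, so I'll leave it alone. Next I'll fit the tray pose.

```bash
cat >> h.py <<'E'
def t2w(tr,p):
    c,s=np.cos(tr[2]),np.sin(tr[2]);return np.array([tr[0]+c*p[0]-s*p[1],tr[1]+s*p[0]+c*p[1],p[2]])
E
python3 - <<'E'
from h import *
from scipy.optimize import least_squares
M,T=Tcam('top')
cr=lambda u,v:(120+u/2.5,130+v/2.5)
# tray point -> pixel
P=[((-111,223,15),cr(338,256)),((-111,-223,15),cr(730,296)),
((-54,190,53),cr(376,221)),((-54,-190,53),cr(702,253)),
((50,126,41),None),((50,42,41),None),((50,-42,41),None),((50,-126,41),None)]
for i,q in enumerate(['coral','black','lilac','yellow']):
    rs=[r for r in regions_of('top','tray_'+q) if 280<r['rect'][0]<400 and r['conf']>.3]
    print(q,[ (r['rect'],r['conf']) for r in rs])
    if rs:P[4+i]=(P[4+i][0],rs[0]['rect'][:2])
P=[p for p in P if p[1] is not None]
f=lambda t:np.concatenate([proj(M,T,t2w(t,p))-np.array(q) for p,q in P])
s=least_squares(f,[600,-150,-.1],x_scale=[1,1,.01],loss='soft_l1');print(s.x,s.fun.reshape(-1,2).round(1))
im=cv2.imread('pics/top0.png')[130:340,120:440];im=cv2.resize(im,None,fx=2.5,fy=2.5)
B=[(x,y,15) for x in(-111,111) for y in (-223,223)]+[(-15,205,55),(-15,-205,55),(-93,205,55),(-93,-205,55),(-54,12,53),(-54,190,53),(-54,-12,53),(79,205,55),(79,-205,55)]+[(-36,y,15) for y in(-126,-42,42,126)]
for p in B:
    u=proj(M,T,t2w(s.x,p));cv2.circle(im,tuple(int(v) for v in ((u-[120,130])*2.5)),3,(0,255,0),1)
cv2.imwrite('pics/t1.png',im)
for p in B[4:6]:print(t2w(s.x,p))
for q in ['coral','yellow','black','lilac']:
    for r in regions_of('top','loose_'+q)[:2]:
        m=r['pixels'];pts=cv2.findContours(m.astype(np.uint8),0,1)[0];c=max(pts,key=cv2.contourArea)
        box=cv2.boxPoints(cv2.minAreaRect(c));w=np.array([back(M,T,b,26)[:2] for b in box])
        print(q,round(r['conf'],2),w.mean(0).round(),[(np.linalg.norm(w[i+1]-w[i]).round(),np.degrees(np.arctan2(*(w[i+1]-w[i])[::-1])).round()) for i in(0,1)])
E
```

```text
coral [([294.3, 184.4, 17.8, 30.3], 0.86), ([371.8, 301.3, 29.0, 30.8], 0.86)]
black [([322.0, 186.9, 18.6, 26.1], 0.63)]
lilac [([352.4, 192.3, 19.2, 27.6], 0.69)]
yellow [([383.0, 194.1, 21.7, 31.9], 0.73)]
[ 5.97045598e+02 -1.53948032e+02 -9.95924636e-02] [[-1.4  5.9]
 [ 0.1  6. ]
 [-3.4 -1.2]
 [ 3.9 -0.2]
 [-0.6  0.1]
 [ 1.3  0.4]
 [ 0.6 -2.1]
 [-0.1 -0.9]]
[602.50264725  51.52756412  55.        ]
[ 561.73720499 -356.44079093   55.        ]
coral 0.7 [562. 206.] [(np.float64(83.0), np.float64(-57.0)), (np.float64(61.0), np.float64(-148.0))]
yellow 0.69 [574. 367.] [(np.float64(55.0), np.float64(-24.0)), (np.float64(87.0), np.float64(-117.0))]
yellow 0.54 [ 603. -157.] [(np.float64(238.0), np.float64(-4.0)), (np.float64(463.0), np.float64(-95.0))]
black 0.73 [420. 363.] [(np.float64(82.0), np.float64(-78.0)), (np.float64(56.0), np.float64(-166.0))]
black 0.44 [ 581. -267.] [(np.float64(176.0), np.float64(-6.0)), (np.float64(222.0), np.float64(-95.0))]
lilac 0.98 [425. 207.] [(np.float64(54.0), np.float64(-25.0)), (np.float64(81.0), np.float64(-116.0))]
```

View pics/t1.png

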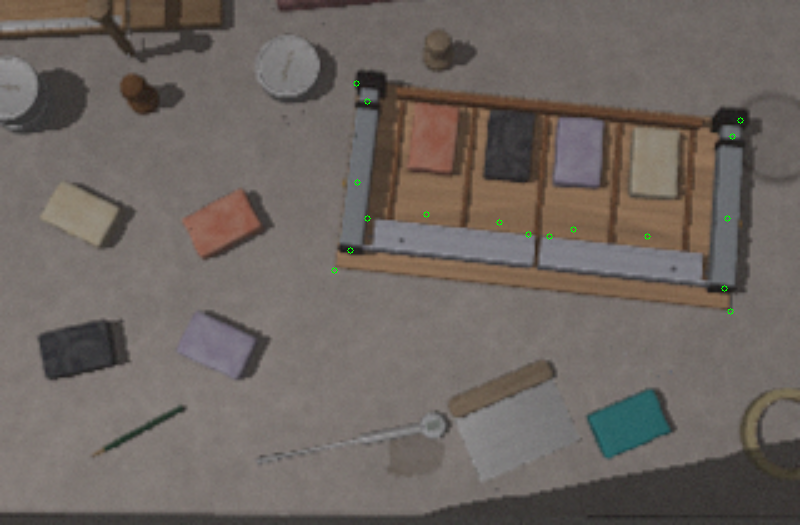

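```bash
cat >> h.py <<'E'
def delta(p,yaw=None):
    s=read_state();Rm=R.from_euler('xyz',s['eef_rot']).as_matrix();y0=s['eef_rot'][2]
    tw=0 if yaw is None else -((yaw-y0+np.pi/2)%np.pi-np.pi/2)/np.pi
    R2=Rm@R.from_euler('z',tw*np.pi).as_matrix()
    print('twist',round(tw,4),'after twist shift',(R2.T@(np.array(p)-s['eef_pos'])/50).round(3),'before',(Rm.T@(np.array(p)-s['eef_pos'])/50).round(3),'yaw0',round(y0,4))
TR=[597.0,-154.0,-0.0996]
E
python3 - <<'E'
from h import *
import cell
print([k for k in dir(cell) if not k.startswith('_')],[k for k in read_state()], getattr(cell,'grasp_offset',None))
delta([562-60,-356+10,205],-.0996)
print(np.array(calibration('wrist')['hand_eye']).round(2),calibration('wrist')['mtx'])
E
```

```text
['Unreachable', 'calibration', 'camera', 'grasp_offset', 'read_state', 'regions_of', 'sign_off'] ['clock', 'joints', 'qd', 'effort', 'eef_pos', 'eef_rot', 'wrist_force', 'moment', 'finger_force', 'finger_gap'] 18.8
twist 0.1042 after twist shift [ 7.141 -4.528  0.009] before [ 8.218 -1.991  0.009] yaw0 0.2278
[[  -0.     -0.96   -0.27   79.43]
 [   1.      0.     -0.     -1.39]
 [   0.     -0.27    0.96 -179.95]
 [   0.      0.      0.      1.  ]] [[312.93716434   0.         273.60030597]
 [  0.         312.93716434 206.44903117]
 [  0.           0.           1.        ]]
```

```bash
python3 -m jog '[[94,[0,0,0],0.035],[94,[0,0,0],0.035],[94,[0,0,0],0.034],[94,[0.6,-0.38,0],0],[94,[0.72,-0.45,0],0],[94,[0.72,-0.45,0],0],[94,[0.72,-0.45,0],0],[94,[0.72,-0.45,0],0],[94,[0.72,-0.45,0],0],[94,[0.72,-0.45,0],0],[94,[0.72,-0.45,0],0],[94,[0.72,-0.45,0],0],[94,[0.72,-0.45,0],0],[60,[0,0,0],0],[60,[0,0,0],0],[60,[0,0,0],0]]'
python3 - <<'E'
from h import *
M,T=Tcam('wrist');im=save('wrist','w0.png').copy()
B=[(x,-223,15) for x in(-111,111)]+[(-15,-205,55),(-93,-218,55),(-93,-192,55),(-54,-12,53),(-54,-187,53),(79,-218,55),(79,-192,55),(-15,-218,42),(-15,-224,42),(95,-84,15),(95,0,15)]
for p in B:
    u=proj(M,T,t2w(TR,p));cv2.circle(im,tuple(int(v) for v in u),3,(0,255,0),1)
cv2.imwrite('pics/w0b.png',im[:,:,::-1])
for q in ['button_right','lip_right','tray_yellow','tray_lilac','rail_right']:
  for r in regions_of('wrist',q)[:2]:print(q,r['conf'],r['rect'])
E
```

```text
clock: 2.7
eef_pos: [497.7, -350.8, 205.5]
eef_rot: [3.142, 0.0, -0.1]
wrist_force: [0.1, -0.2, -0.5]
finger_gap: 73.7
finger_force: 0.0
button_right 0.56 [286.3, 133.1, 1.4, 8.4]
lip_right 0.61 [189.1, 120.4, 202.5, 174.5]
tray_yellow 0.88 [194.6, 69.5, 61.1, 87.4]
tray_yellow 0.52 [37.3, 62.2, 71.8, 85.1]
tray_lilac 0.78 [111.9, 63.7, 69.0, 87.6]
rail_right 0.56 [185.1, 119.3, 205.5, 173.2]
rail_right 0.33 [147.3, 104.2, 294.7, 207.5]
```

View pics/w0b.png

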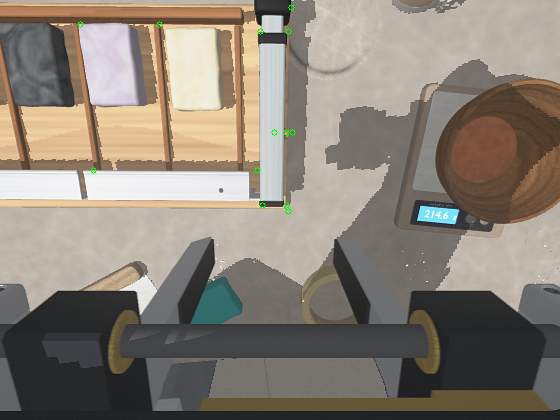

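```bash
sed -i 's/^TR=.*/TR=[597.0,-151.5,-0.0996]/' h.py; python3 - <<'E'
from h import *
p=t2w(TR,(-15,-205,23));print(p);delta(p,TR[2])
E
```

```text
[ 561.69008128 -353.9924928    23.        ]
twist -0.0001 after twist shift [ 1.275 -0.063  3.653] before [ 1.275 -0.063  3.653] yaw0 -0.0998
```

```bash
python3 -m jog '[[60,[0.42,-0.06,0],0],[60,[0.43,0,0.2],0],[60,[0.425,0,0.5],0],[60,[0,0,0.6],0],[60,[0,0,0.6],0],[60,[0,0,0.6],0],[60,[0,0,0.5],0],[60,[0,0,0.4],0],[60,[0,0,0.25],0],[60,[0,0,0],0],[20,[0,0,0],0],[20,[0,0,0],0],[20,[0,0,0],0],[20,[0,0,0],0],[20,[0,0,0],0],[20,[0,0,0],0]]' 20
python3 - <<'E'
from h import *
p=t2w(TR,(-15,-205,23));print(p,read_state()['finger_gap'],read_state()['moment']);delta(p,TR[2])
E
```

```text
clock: 4.6
eef_pos: [562.2, -355.1, 23.6]
eef_rot: [3.139, -0.002, -0.1]
wrist_force: [0.9, -9.3, -0.1]
finger_gap: 25.9
finger_force: 20.0
[ 561.69008128 -353.9924928    23.        ] 25.925486278592366 [-1.57543731 -0.04351053 -0.15647712]
twist 0.0 after twist shift [-0.013 -0.021  0.012] before [-0.013 -0.021  0.012] yaw0 -0.0996
```

```bash
python3 -m jog '[[20,[-0.06,0.03,0],0],[20,[-0.12,0,0],0],[20,[-0.16,0,0],0],[20,[-0.2,0,0],0],[20,[-0.2,0,0],0],[20,[-0.2,0,0],0],[20,[-0.16,0,0],0],[20,[-0.12,0,0],0],[20,[-0.1,0,0],0],[20,[-0.06,0,0],0],[20,[-0.02,0,0],0],[20,[0,0,0],0],[20,[0,0,0],0]]'
python3 - <<'E'
from h import *
save('top','t2.png')
for q in ['button_right','lip_right']:
  for r in regions_of('top',q)[:2]:print(q,r['conf'],r['rect'])
M,T=Tcam('top');p=t2w(TR,(-124,-98,53));print(proj(M,T,p))
E
```

```text
clock: 5.9
eef_pos: [492.0, -347.6, 23.4]
eef_rot: [-3.141, 0.0, -0.099]
wrist_force: [0.3, 7.0, 9.1]
finger_gap: 26.3
finger_force: 20.0
lip_right 0.81 [373.3, 239.9, 79.6, 58.1]
lip_right 0.31 [351.4, 191.6, 24.2, 28.9]
[368.50270005 252.87008084]
```

```bash
python3 -m jog '[[20,[0.04,0,0],0],[20,[0.02,0,0],0],[20,[0,0,0],0]]'; python3 -m jog '[[20,[-0.06,0,0],0],[20,[0,0,0],0]]'
```

```text
clock: 6.35
eef_pos: [494.0, -347.8, 23.4]
eef_rot: [-3.14, 0.003, -0.099]
wrist_force: [-9.0, 7.7, 14.3]
finger_gap: 25.9
finger_force: 20.0
clock: 6.55
eef_pos: [491.9, -347.6, 23.4]
eef_rot: [-3.141, 0.0, -0.099]
wrist_force: [0.1, 5.7, 8.5]
finger_gap: 26.4
finger_force: 20.0
```

```bash
python3 -m jog '[[60,[0,0,0],0],[60,[0,0,0],0],[60,[0,0,0],0],[60,[0,0,-0.3],0],[60,[0,0,-0.7],0],[60,[0,0,-0.9],0],[60,[0,0,-0.9],0],[60,[0,0,-0.7],0],[60,[0,0,0],0]]'
python3 - <<'E'
from h import *
p=t2w(TR,(-75,195,205));delta(p,TR[2]);print(read_state()['eef_pos'])
M,T=Tcam('wrist');im=save('wrist','w1.png').copy()
print([(r['conf'],r['rect']) for r in regions_of('wrist','button_right')])
cv2.imwrite('pics/w1c.png',cv2.resize(im[60:320,160:400,::-1],None,fx=2,fy=2))
E
```

```text
clock: 7.45
eef_pos: [493.5, -349.3, 204.6]
eef_rot: [3.136, -0.008, -0.099]
wrist_force: [0.3, 0.4, 0.2]
finger_gap: 59.9
finger_force: 0.0
twist 0.0002 after twist shift [ 0.166 -8.042 -0.048] before [ 0.172 -8.042 -0.048] yaw0 -0.0989
[ 493.52795846 -349.28118544  204.5871458 ]
[(0.63, [287.9, 131.0, 4.1, 9.4])]
```

View pics/w1c.png

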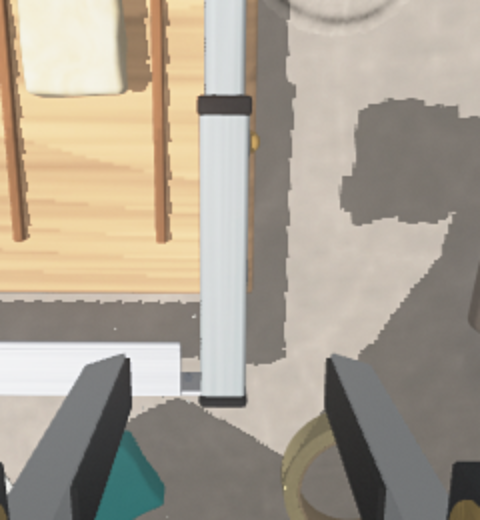

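The right retainer is drawn out and its brass button shows at crop (255,142). Next is the left one.

```bash
python3 -m jog '[[60,[0.08,-0.5,0],0],[60,[0.08,-0.8,0],0],[60,[0,-0.8,0],0],[60,[0,-0.8,0],0],[60,[0,-0.8,0],0],[60,[0,-0.8,0],0],[60,[0,-0.8,0],0],[60,[0,-0.8,0],0],[60,[0,-0.8,0],0],[60,[0,-0.8,0],0],[60,[0,-0.34,0],0],[60,[0,0,0],0],[60,[0,0,0],0]]'
python3 - <<'E'
from h import *
M,T=Tcam('wrist');im=save('wrist','w2.png').copy()
B=[(x,223,15) for x in(-111,111)]+[(-15,205,55),(-93,218,55),(-93,192,55),(-54,187,53),(79,218,55),(79,192,55),(-15,218,42),(-15,224,42),(95,84,21),(95,0,21),(-80,84,21),(-80,168,21)]
for p in B:
    u=proj(M,T,t2w(TR,p));cv2.circle(im,tuple(int(v) for v in u),3,(0,255,0),1)
cv2.imwrite('pics/w2b.png',im[:,:,::-1])
p=t2w(TR,(-15,205,23));print(p);delta(p,TR[2])
E
```

```text
clock: 8.85
eef_pos: [539.5, 50.7, 197.0]
eef_rot: [3.141, 0.002, -0.098]
wrist_force: [-0.2, -0.6, -0.4]
finger_gap: 60.0
finger_force: 0.0
[602.45859815  53.97555501  23.        ]
twist 0.0001 after twist shift [ 1.248 -0.2    3.483] before [ 1.248 -0.2    3.483] yaw0 -0.0994
```

View pics/w2b.png

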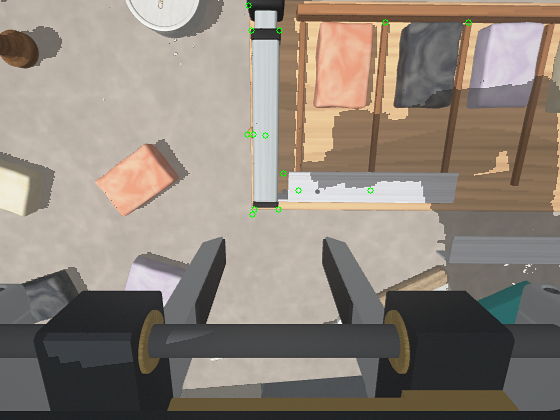

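The left tube lines up with the fit: its edges at columns 252–279 match the prediction.

```bash
python3 -m jog '[[60,[0.42,-0.1,0],0],[60,[0.43,-0.1,0.2],0],[60,[0.4,0,0.5],0],[60,[0,0,0.6],0],[60,[0,0,0.6],0],[60,[0,0,0.6],0],[60,[0,0,0.5],0],[60,[0,0,0.3],0],[60,[0,0,0.18],0],[60,[0,0,0],0],[20,[0,0,0],0],[20,[0,0,0],0],[20,[0,0,0],0],[20,[0,0,0],0],[20,[0,0,0],0],[20,[0,0,0],0]]' 20
```

```text
clock: 10.5
eef_pos: [603.2, 53.0, 24.5]
eef_rot: [3.139, -0.0, -0.099]
wrist_force: [-2.8, -12.2, 4.2]
finger_gap: 25.7
finger_force: 20.0
```

```bash
python3 -m jog '[[20,[-0.06,0.03,0],0],[20,[-0.12,0,0],0],[20,[-0.16,0,0],0],[20,[-0.2,0,0],0],[20,[-0.2,0,0],0],[20,[-0.2,0,0],0],[20,[-0.16,0,0],0],[20,[-0.12,0,0],0],[20,[-0.1,0,0],0],[20,[-0.07,0,0],0],[20,[-0.02,0,0],0],[20,[0,0,0],0],[20,[0,0,0],0]]'; python3 -m jog '[[20,[0.04,0,0],0],[20,[0.04,0,0],0],[20,[0,0,0],0]]'; python3 -m jog '[[20,[-0.08,0,0],0],[20,[0,0,0],0]]'
```

```text
clock: 11.8
eef_pos: [532.9, 60.4, 24.4]
eef_rot: [-3.141, -0.0, -0.099]
wrist_force: [-0.9, 0.8, 8.3]
finger_gap: 26.2
finger_force: 20.0
clock: 12.1
eef_pos: [535.5, 60.1, 24.2]
eef_rot: [3.142, 0.004, -0.099]
wrist_force: [-12.0, 1.2, 16.3]
finger_gap: 26.0
finger_force: 20.0
clock: 12.3
eef_pos: [532.9, 60.4, 24.3]
eef_rot: [-3.141, -0.0, -0.099]
wrist_force: [0.3, 0.5, 6.8]
finger_gap: 25.6
finger_force: 20.0
```

```bash
cat >> h.py <<'E'
from scipy.optimize import minimize
def fit(cam,q,z0=0,lim=None):
    M,T=Tcam(cam);im=camera(cam);out=[]
    for r in regions_of(cam,q)[:4]:
        if r['conf']<.3:continue
        m=r['pixels'].astype(np.uint8)
        def f(v):
            c=[proj(M,T,t2w(v,(a*27,b*40,z))) for a in(-1,1) for b in(-1,1) for z in(z0,z0+26)]
            k=np.zeros_like(m);cv2.fillConvexPoly(k,cv2.convexHull((np.array(c,np.float32)*16).astype(np.int32)),1,shift=4)
            return 1-(k&m).sum()/(k|m).sum()
        p=back(M,T,r['rect'][:2],z0+13);best=None
        for y in np.arange(0,np.pi,np.pi/6):
            s=minimize(f,[p[0],p[1],y],method='Nelder-Mead',options=dict(initial_simplex=[[p[0],p[1],y],[p[0]+15,p[1],y],[p[0],p[1]+15,y],[p[0],p[1],y+.4]],xatol=.05,fatol=1e-4))
            if best is None or s.fun<best.fun:best=s
        c=np.median(im[r['pixels']],axis=0)
        ly=(best.x[2]+np.pi)%np.pi-np.pi/2  # long-axis angle (-pi/2..pi/2)
        print(q,round(r['conf'],2),'rect',np.round(r['rect']),'col',c,'xy',best.x[:2].round(1),'long yaw',round(ly,3),'iou',round(1-best.fun,3))
        out.append((best.x[0],best.x[1],ly))
    return out
E
python3 -m jog '[[60,[0,0,0],0],[60,[0,0,0],0],[60,[0,0,0],0],[60,[0,0,-0.3],0],[60,[0,0,-0.7],0],[60,[0,0,-0.9],0],[60,[0,0,-0.9],0],[94,[0,-0.3,-0.7],0],[94,[0,-0.7,0],0],[94,[0,-0.8,0],0],[94,[0,-0.7,0],0],[94,[0,-0.3,0],0],[94,[0,0,0],0],[94,[0,0,0],0]]'
python3 - <<'E'
from h import *
for r in fit('wrist','loose_coral'):
    delta([r[0],r[1],60],r[2])
M,T=Tcam('wrist');save('wrist','w3.png')
print([(r['conf'],r['rect']) for r in regions_of('wrist','button_left')], proj(M,T,t2w(TR,(-15,221,42))))
E
```

```text
clock: 13.7
eef_pos: [546.6, 198.7, 198.7]
eef_rot: [3.141, 0.001, -0.099]
wrist_force: [-0.9, -1.0, 0.5]
finger_gap: 93.9
finger_force: 0.0
loose_coral 0.86 rect [262. 171.  77.  70.] col [229. 167. 140.] xy [564.4 209.9] long yaw -1.087 iou 0.902
loose_coral 0.47 rect [542.  58.  31.  83.] col [64. 61. 61.] xy [ 653.7 -132. ] long yaw -0.082 iou 0.985
twist 0.314 after twist shift [-0.042 -0.423  2.779] before [ 0.33  -0.268  2.779] yaw0 -0.1002
twist -0.0058 after twist shift [2.674 6.407 2.781] before [2.791 6.357 2.781] yaw0 -0.1002
[(0.71, [465.1, 129.3, 189.9, 258.7])] [391.93162284 127.10350977]
```

View pics/w3.png

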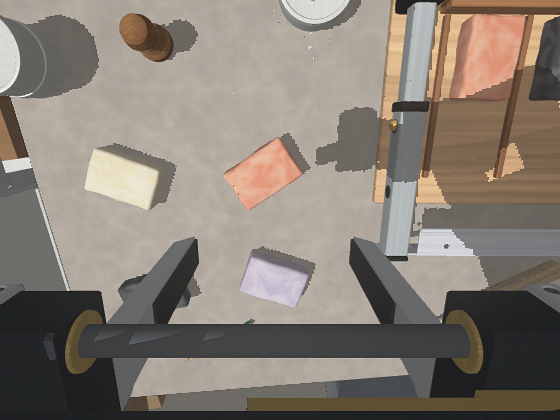

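The left button has popped out at (393,125). The coral bar is at (262,173) and the teal block isn't in view. I'll grasp coral now.

```bash
python3 -m jog '[[94,[0,0,0],0.044],[94,[0,0,0],0.044],[94,[0,0,0],0.044],[94,[0,0,0],0.044],[94,[0,0,0],0.044],[94,[0,0,0],0.044],[94,[0,0,0],0.044],[94,[-0.04,-0.42,0.4],0],[94,[0,0,0.7],0],[94,[0,0,0.7],0],[94,[0,0,0.5],0],[94,[0,0,0.4],0],[94,[0,0,0],0],[94,[0,0,0],0]]'
python3 - <<'E'
from h import *
print(read_state()['joints'])
delta([564.4,209.9,10],-1.07)
M,T=Tcam('wrist');save('wrist','w4.png')
fit('wrist','loose_coral')
E
```

```text
clock: 15.3
eef_pos: [572.0, 135.2, 58.4]
eef_rot: [-3.085, 0.09, -0.913]
wrist_force: [1.0, 0.4, -0.3]
finger_gap: 94.2
finger_force: 0.0
[0.12046848 0.53418284 1.55927113 0.1232437  1.0486134  2.54574539]
twist 0.0498 after twist shift [-1.283 -0.537  1.122] before [-1.183 -0.731  1.122] yaw0 -0.9135
loose_coral 0.59 rect [232. 282.  72.  86.] col [237. 175. 145.] xy [562.4 213.5] long yaw -1.08 iou 0.773
```

View pics/w4.png

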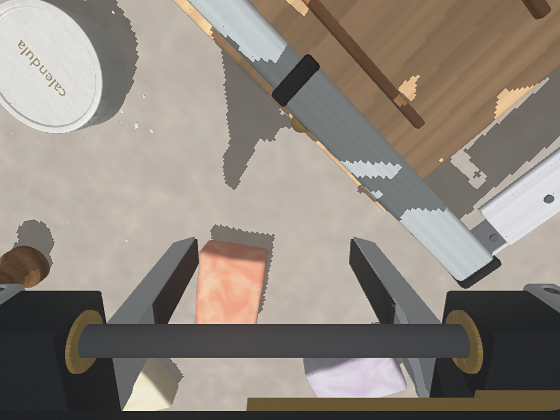

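```bash
python3 -m jog '[[94,[0,0,-0.5],0],[94,[0,0,-0.8],0],[94,[0,0,-0.8],0],[94,[0,0,-0.6],0],[94,[0,0,0],-0.045],[94,[0,0,0],-0.045],[94,[0,0,0],-0.045],[94,[0,0,0],-0.045],[94,[0,0,0],-0.045],[94,[0,0,0],-0.045],[94,[0,0,0],-0.045],[94,[0,0,0],-0.045],[94,[0,0,0],-0.045],[94,[0,0,0],-0.045],[94,[0,0,0],-0.045],[94,[0,0,0],-0.045],[94,[0,0,0],-0.045],[94,[0,0,0],-0.045],[94,[0,0,0],-0.045],[94,[0,0,0],-0.045]]'
python3 - <<'E'
from h import *
print(read_state()['joints'])
delta([564.4,209.9,180],2.07)
E
```

```text
clock: 17.45
eef_pos: [573.3, 121.0, 193.0]
eef_rot: [-3.11, -0.102, 1.351]
wrist_force: [-0.4, -0.5, 0.2]
finger_gap: 93.6
finger_force: 0.0
[0.09588007 0.38445983 1.44105143 0.11064492 1.31619425 0.2861136 ]
twist -0.2289 after twist shift [1.611 0.683 0.45 ] before [ 1.662 -0.547  0.45 ] yaw0 1.351
```

```bash
python3 -m jog '[[94,[0,0,0],0],[94,[0,0,0],0],[94,[0,0,0],0]]'; python3 - <<'E'
from h import *
for e in ([-3.085,.09,-.913],[-3.11,-.102,1.351],read_state()['eef_rot']):print(R.from_euler('xyz',e).as_matrix()[:,2])
E
```

```text
clock: 17.75
eef_pos: [573.2, 121.0, 192.2]
eef_rot: [-3.108, -0.102, 1.342]
wrist_force: [0.4, 0.3, -0.9]
finger_gap: 94.0
finger_force: 0.0
[-0.01010127  0.10559159 -0.99435828]
[-0.00863794  0.10621099 -0.9943061 ]
[-0.00990802  0.10642127 -0.99427177]
```

Twisting into joint 6's limit left the commanded pose tilted by about 6°. I'll undo that with a mirrored excursion at the opposite limit, high above the table.

```bash
python3 -m jog '[[94,[0,0,0],-0.045],[94,[0,0,0],-0.045],[94,[0,0,0],-0.045],[94,[0,0,0],-0.045],[94,[0,0,0],-0.045],[94,[0,0,0],-0.045],[94,[0,0,0],-0.045],[94,[0,0,0],-0.045],[94,[0,0,0],-0.045],[94,[0,0,0],-0.045],[94,[0,0,0],-0.045],[94,[0,0,0],-0.045],[94,[0,0,0],-0.045],[94,[0,0,0],-0.045],[94,[0,0,0],-0.045],[94,[0,0,0],-0.045],[94,[0,0,0],-0.045],[94,[0,0,0],-0.045],[94,[0,0,0],-0.045],[94,[0,0,0],-0.03]]'
cat > st.py <<'E'
from h import *
s=read_state();print('j',np.round(s['joints'],3),'z',R.from_euler('xyz',s['eef_rot']).as_matrix()[:,2].round(3),np.round(s['eef_pos']))
E
python3 st.py
python3 -m jog '[[94,[0,0,0],-0.03],[94,[0,0,0],0]]'; python3 st.py
```

```text
clock: 19.75
eef_pos: [573.1, 121.1, 192.0]
eef_rot: [3.074, 0.083, -2.156]
wrist_force: [0.1, -0.1, 0.6]
finger_gap: 93.9
finger_force: 0.0
j [ 0.096  0.386  1.442  0.111  1.316 -2.491] z [-0.01   0.106 -0.994] [573. 121. 192.]
clock: 19.95
eef_pos: [572.7, 128.3, 192.9]
eef_rot: [3.085, 0.082, -2.077]
wrist_force: [-0.4, -0.0, 0.4]
finger_gap: 94.2
finger_force: 0.0
j [ 0.112  0.387  1.437  0.103  1.317 -2.551] z [-0.01   0.099 -0.995] [573. 128. 193.]
```

```bash
python3 -m jog '[[94,[0,0,0],-0.04],[94,[0,0,0],-0.04],[94,[0,0,0],0]]'; python3 st.py
```

```text
clock: 20.25
eef_pos: [560.9, 189.4, 196.6]
eef_rot: [3.136, 0.032, -1.918]
wrist_force: [0.8, -0.5, 0.7]
finger_gap: 94.3
finger_force: 0.0
j [ 0.25   0.392  1.419  0.031  1.318 -2.552] z [ 0.005  0.032 -0.999] [561. 189. 197.]
```

```bash
python3 -m jog '[[94,[0,0,0],-0.035],[94,[0,0,0],0]]'; python3 st.py
```

```text
clock: 20.45
eef_pos: [553.2, 213.1, 196.3]
eef_rot: [-3.129, 0.007, -1.853]
wrist_force: [0.6, -1.2, -0.7]
finger_gap: 94.1
finger_force: 0.0
j [ 3.060e-01  3.940e-01  1.417e+00 -1.000e-03  1.316e+00 -2.553e+00] z [ 0.014  0.004 -1.   ] [553. 213. 196.]
```

```bash
python3 -m jog '[[94,[0,0,0],0.044],[94,[0,0,0],0.044],[94,[0,0,0],0.044],[94,[0,0,0],0.044],[94,[0,0,0],0.044],[94,[0,0,0],0.044],[94,[0,0,0],0.044],[94,[0,0,0],0.044],[94,[0,0,0],0.044],[94,[0,0,0],0.044],[94,[0,0,0],0.044],[94,[0,0,0],0.044],[94,[0,0,0],0.044],[94,[0,0,0],0.044],[94,[0,0,0],0.044],[94,[0,0,0],0.044],[94,[0,0,0],0.047],[94,[0,0,0],0]]'; python3 st.py
python3 - <<'E'
from h import *
fit('top','loose_coral')
delta([564.4,209.9,10],2.06)
E
```

```text
clock: 22.25
eef_pos: [554.1, 210.6, 196.3]
eef_rot: [3.127, 0.003, 2.063]
wrist_force: [0.3, -1.2, 0.3]
finger_gap: 94.0
finger_force: 0.0
j [ 0.301  0.394  1.417 -0.     1.316 -0.191] z [ 0.014  0.004 -1.   ] [554. 211. 196.]
loose_coral 0.58 rect [218. 216.  20.  18.] col [157.  104.   86.5] xy [576.8 196.5] long yaw 0.763 iou 0.342
twist 0.0037 after twist shift [-0.102  0.121  3.728] before [-0.103  0.12   3.728] yaw0 2.0715
```

```bash
python3 -m jog '[[94,[-0.08,0.11,0.3],0],[94,[0,0,0.7],0],[94,[0,0,0.7],0],[94,[0,0,0.7],0],[94,[0,0,0.6],0],[94,[0,0,0.4],0],[94,[0,0,0.25],0],[94,[0,0,0.07],0],[94,[0,0,0],0],[40,[0,0,0],0],[40,[0,0,0],0],[40,[0,0,0],0],[40,[0,0,0],0],[40,[0,0,0],0],[40,[0,0,0],0]]' 15
python3 st.py
```

```text
clock: 23.85
eef_pos: [563.3, 211.3, 10.6]
eef_rot: [3.127, 0.004, 2.069]
wrist_force: [0.4, -0.2, 1.7]
finger_gap: 53.7
finger_force: 15.0
j [ 2.980e-01  6.250e-01  1.539e+00 -1.000e-03  9.630e-01 -1.990e-01] z [ 0.015  0.004 -1.   ] [563. 211.  11.]
```

```bash
python3 -m jog '[[40,[0,0,-0.2],0],[40,[0,0,-0.6],0],[40,[0,0,-0.7],0],[40,[0,0,-0.5],0],[40,[0,0,0],0]]' 25
python3 st.py
python3 - <<'E'
from h import *
print(t2w(TR,(-85,-205,0)),t2w(TR,(-85,205,0)))
p=t2w(TR,(-36,126,26));print(p);delta(p,TR[2]+np.pi)
E
```

```text
clock: 24.35
eef_pos: [563.3, 211.4, 114.8]
eef_rot: [3.121, 0.005, 2.069]
wrist_force: [0.1, -0.5, -0.8]
finger_gap: 53.6
finger_force: 25.0
j [ 2.990e-01  4.860e-01  1.482e+00 -1.000e-03  1.152e+00 -1.990e-01] z [ 0.02   0.006 -1.   ] [563. 211. 115.]
[ 492.03699995 -347.03201431    0.        ] [532.80551682  60.9360335    0.        ]
[573.7072766  -22.54477895  26.        ]
twist -0.3097 after twist shift [-0.636 -4.649  1.754] before [-4.201 -2.091  1.754] yaw0 2.069
```

```bash
python3 -m jog '[[40,[0,0,0],-0.044],[40,[0,0,0],-0.044],[40,[0,0,0],-0.044],[40,[0,0,0],-0.044],[40,[0,0,0],-0.044],[40,[0,0,0],-0.044],[40,[0,0,0],-0.046],[40,[-0.1,-0.5,0],0],[40,[-0.1,-0.7,0],0],[40,[-0.1,-0.7,0],0],[40,[-0.1,-0.7,0],0],[40,[-0.1,-0.7,0],0],[40,[-0.1,-0.7,0],0],[40,[0,-0.65,0],0],[40,[0,0,0.4],0],[40,[0,0,0.3],0],[40,[0,0,0],0]]'
python3 st.py
python3 - <<'E'
from h import *
M,T=Tcam('wrist');im=save('wrist','w5.png').copy()
p=read_state()['eef_pos']
for a in(-1,1):
  for b in (-40,0,40):
    q=t2w([p[0],p[1],TR[2]],(b,27*a,p[2]+15));u=proj(M,T,q);cv2.circle(im,tuple(int(v) for v in u),3,(0,255,0),1)
cv2.imwrite('pics/w5b.png',im[:,:,::-1])
p=t2w(TR,(-36,126,26));print(p);delta(p,TR[2]+np.pi)
E
```

```text
clock: 26.05
eef_pos: [567.8, -22.8, 72.0]
eef_rot: [3.136, 0.009, 3.043]
wrist_force: [0.6, -0.3, -0.2]
finger_gap: 53.1
finger_force: 25.0
j [-0.107  0.477  1.607  0.006  1.048 -1.582] z [ 0.01   0.004 -1.   ] [568. -23.  72.]
[573.7072766  -22.54477895  26.        ]
twist 0.0005 after twist shift [-0.092  0.007  0.949] before [-0.092  0.007  0.949] yaw0 3.0435
```

View pics/w5b.png

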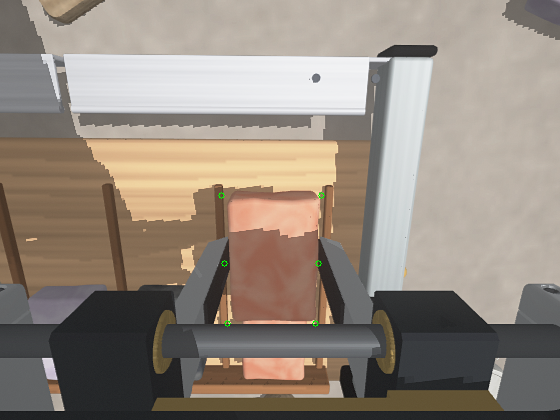

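```bash
python3 -m jog '[[40,[-0.1,0,0.2],0],[40,[0,0,0.3],0],[40,[0,0,0.2],0],[40,[0,0,0.12],0],[40,[0,0,0.06],0],[40,[0,0,0],0]]'; python3 st.py
```

```text
clock: 26.7
eef_pos: [574.8, -23.5, 30.4]
eef_rot: [3.137, 0.013, 3.043]
wrist_force: [-0.3, 0.2, -0.1]
finger_gap: 53.3
finger_force: 25.0
j [-0.107  0.547  1.612  0.006  0.969 -1.583] z [ 0.014  0.004 -1.   ] [575. -24.  30.]
```

```bash
python3 -m jog '[[40,[0,0,0.06],0],[40,[0,0,0.03],0],[40,[0,0,0],0]]';  python3 -m jog '[[58,[0,0,0],0],[66,[0,0,0],0],[70,[0,0,0],0],[70,[0,0,0],0],[70,[0,0,-0.3],0],[70,[0,0,-0.6],0],[70,[0,0,-0.8],0],[70,[0,0,-0.8],0],[70,[0,0,-0.8],0],[70,[0,0,-0.2],0],[70,[0,0,0],0]]'; python3 st.py
python3 - <<'E'
from h import *
fit('wrist','tray_coral',15)
print(t2w(TR,(-36,126,0)),t2w(TR,(50,126,0)))
print('top');[fit('top','loose_'+c) for c in('lilac','yellow','black')]
E
```

```text
clock: 27.0
eef_pos: [574.9, -23.6, 26.2]
eef_rot: [3.137, 0.014, 3.043]
wrist_force: [-0.3, 0.4, -0.6]
finger_gap: 53.2
finger_force: 25.0
clock: 28.1
eef_pos: [572.9, -24.2, 203.5]
eef_rot: [3.137, 0.018, 3.043]
wrist_force: [-0.5, 0.1, 0.1]
finger_gap: 70.0
finger_force: 0.0
j [-0.109  0.343  1.469  0.005  1.312 -1.582] z [ 0.018  0.003 -1.   ] [573. -24. 204.]
tray_coral 0.91 rect [32. 15. 65. 30.] col [37. 87. 85.] xy [ 335.4 -250.8] long yaw 0.417 iou 0.979
tray_coral 0.84 rect [276. 257.  42.  62.] col [229. 167. 138.] xy [664.3 -30.4] long yaw -0.119 iou 0.863
[573.7072766  -22.54477895   0.        ] [659.28106223 -31.09622395   0.        ]
top
loose_lilac 0.77 rect [209. 269.  33.  28.] col [138. 131. 147.] xy [426.5 209.6] long yaw 1.085 iou 0.889
loose_lilac 0.3 rect [236. 158.  26.  27.] col [142. 140. 140.] xy [748.5 139.3] long yaw 0.818 iou 0.776
loose_yellow 0.7 rect [150. 217.  38.  33.] col [164. 152. 133.] xy [575.  369.3] long yaw 1.05 iou 0.884
loose_black 0.85 rect [150. 269.  33.  28.] col [66. 65. 68.] xy [421.4 364.8] long yaw -1.488 iou 0.844
```

```bash
python3 -m jog '[[94,[0,0,0],0.044],[94,[0,0,0],0.044],[94,[0,0,0],0.044],[94,[0,0,0],0.044],[94,[0,0,0],0.044],[94,[0,0,0],0.044],[94,[0,0,0],0.044],[94,[0,0,0],0.044],[94,[0,0,0],0.044],[94,[0,0,0],0.044],[94,[0,0,0],0.044],[94,[0,0,0],0.044],[94,[0,0,0],0.044],[94,[0,0,0],0.044],[94,[0,0,0],0.007],[94,[0,0,0],0]]'; python3 st.py
python3 - <<'E'
from h import *
delta([412,183,200],1.085)
E
```

```text
clock: 30.1
eef_pos: [572.4, -24.2, 201.0]
eef_rot: [3.131, -0.01, 1.089]
wrist_force: [-0.3, -0.2, -0.1]
finger_gap: 94.0
finger_force: 0.0
j [-0.109  0.346  1.471  0.005  1.311  0.372] z [ 0.014  0.004 -1.   ] [572. -24. 201.]
twist 0.0011 after twist shift [ 2.167 -4.771 -0.01 ] before [ 2.184 -4.763 -0.01 ] yaw0 1.0885
```

```bash
python3 -m jog '[[94,[0.22,-0.48,0],0],[94,[0.33,-0.72,0],0],[94,[0.33,-0.72,0],0],[94,[0.33,-0.72,0],0],[94,[0.33,-0.72,0],0],[94,[0.33,-0.72,0],0],[94,[0.3,-0.68,0],0],[94,[0,0,0],0],[94,[0,0,0],0]]'; python3 st.py
python3 - <<'E'
from h import *
for r in fit('wrist','loose_lilac'): delta([r[0],r[1],10],r[2])
E
```

```text
clock: 31.0
eef_pos: [412.4, 183.1, 199.9]
eef_rot: [3.13, -0.01, 1.09]
wrist_force: [0.3, 0.0, 0.3]
finger_gap: 93.7
finger_force: 0.0
j [ 0.338  0.074  1.803 -0.002  1.25   0.819] z [ 0.015  0.004 -1.   ] [412. 183. 200.]
loose_lilac 0.96 rect [272. 165.  46.  71.] col [191. 182. 197.] xy [426.  211.7] long yaw 1.103 iou 0.892
twist -0.0051 after twist shift [ 0.606 -0.075  3.799] before [ 0.605 -0.085  3.799] yaw0 1.0867
```

```bash
python3 -m jog '[[94,[0.3,-0.08,0.2],-0.005],[94,[0.3,0,0.6],0],[94,[0,0,0.7],0],[94,[0,0,0.7],0],[94,[0,0,0.6],0],[94,[0,0,0.5],0],[94,[0,0,0.3],0],[94,[0,0,0.18],0],[94,[0,0,0],0],[40,[0,0,0],0],[40,[0,0,0],0],[40,[0,0,0],0],[40,[0,0,0],0],[40,[0,0,0],0],[40,[0,0,0],0]]' 25
python3 st.py
python3 -m jog '[[40,[0,0,-0.2],0],[40,[0,0,-0.6],0],[40,[0,0,-0.7],0],[40,[0,0,-0.6],0],[40,[0,0,0],0]]'
python3 - <<'E'
from h import *
p=t2w(TR,(-36,-42,75));print(p);delta(p,TR[2])
E
```

```text
clock: 32.6
eef_pos: [425.6, 212.0, 11.2]
eef_rot: [3.13, -0.01, 1.102]
wrist_force: [-0.0, -1.1, 2.9]
finger_gap: 53.9
finger_force: 24.7
j [ 0.386  0.4    1.905 -0.003  0.822  0.858] z [ 0.015  0.004 -1.   ] [426. 212.  11.]
clock: 33.1
eef_pos: [425.5, 212.3, 120.1]
eef_rot: [3.126, -0.015, 1.102]
wrist_force: [-0.6, 0.0, -2.5]
finger_gap: 53.6
finger_force: 24.7
[ 557.00212822 -189.71217415   75.        ]
twist 0.3823 after twist shift [3.4   7.745 0.907] before [-5.994  5.969  0.907] yaw0 1.1016
```

```bash
python3 -m jog '[[40,[0,0,0],0.0425],[40,[0,0,0],0.0425],[40,[0,0,0],0.0425],[40,[0,0,0],0.0425],[40,[0,0,0],0.0425],[40,[0,0,0],0.0425],[40,[0,0,0],0.0425],[40,[0,0,0],0.0425],[40,[0,0,0],0.0425],[40,[0.2,0.5,0],0],[40,[0.32,0.73,0],0],[40,[0.32,0.73,0],0],[40,[0.32,0.73,0],0],[40,[0.32,0.73,0],0],[40,[0.32,0.73,0],0],[40,[0.32,0.73,0],0],[40,[0.32,0.73,0],0],[40,[0.32,0.73,0],0],[40,[0.32,0.73,0],0],[40,[0.32,0.67,0],0]]'
cat > chk.py <<'E'
import sys
from h import *
M,T=Tcam('wrist');im=camera('wrist')
s=read_state();print('gap',s['finger_gap'],s['finger_force'])
fit('wrist','loose_'+sys.argv[1],s['eef_pos'][2]-10.8)
fit('wrist','tray_'+sys.argv[1],s['eef_pos'][2]-10.8)
print('tcp',s['eef_pos'],s['eef_rot'])
yaw=TR[2]
delta(t2w(TR,(-36,float(sys.argv[2]),27)),yaw)
cv2.imwrite('pics/'+sys.argv[3],im[:,:,::-1])
E
python3 -m jog '[[40,[0,0,0.4],0],[40,[0,0,0.3],0],[40,[0,0,0],0]]'
python3 chk.py lilac -42 w6.png;python3 st.py
```

```text
clock: 35.1
eef_pos: [554.2, -192.2, 115.6]
eef_rot: [-3.136, -0.013, -0.101]
wrist_force: [0.5, -0.3, -0.9]
finger_gap: 53.6
finger_force: 24.7
clock: 35.4
eef_pos: [553.3, -189.4, 78.6]
eef_rot: [-3.135, -0.009, -0.1]
wrist_force: [-0.2, 0.1, -0.7]
finger_gap: 53.5
finger_force: 24.7
gap 53.101507121939704 24.725837409496307
loose_lilac 0.87 rect [274. 255.  90. 135.] col [143. 137. 146.] xy [ 551.3 -187.2] long yaw -0.062 iou 0.877
tray_lilac 0.58 rect [269.  98.  82. 122.] col [230. 224. 234.] xy [ 630.8 -190.5] long yaw -0.065 iou 0.538
tray_lilac 0.41 rect [280. 187. 560. 371.] col [161. 130. 102.] xy [ 632.2 -308.3] long yaw -0.04 iou 0.2
tcp [ 554.06496304 -189.45668179   80.17606822] [-3.13562843 -0.01119399 -0.09962497]
twist 0.0 after twist shift [ 0.018 -0.004  1.106] before [ 0.018 -0.004  1.106] yaw0 -0.0995
j [-0.396  0.498  1.547  0.01   1.083  1.269] z [ 0.016  0.003 -1.   ] [ 555. -190.   82.]
```

View pics/w6.png

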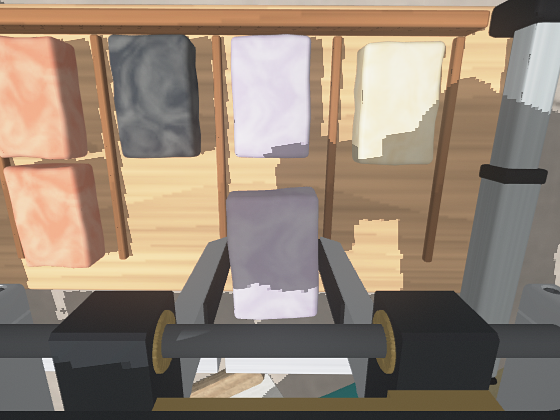

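Coral lies in the leftmost lane in front of its mate. The held lilac bar lines up with the lilac lane.

```bash
python3 -m jog '[[40,[0.03,0,0.2],0],[40,[0,0,0.3],0],[40,[0,0,0.2],0],[40,[0,0,0.15],0],[40,[0,0,0.08],0],[40,[0,0,0],0],[40,[0,0,0],0]]'; python3 - <<'E'
from h import *
delta(t2w(TR,(-36,-42,26.5)),TR[2]);print(read_state()['eef_pos'])
E
```

```text
clock: 36.35
eef_pos: [557.2, -190.4, 35.1]
eef_rot: [-3.137, -0.014, -0.1]
wrist_force: [0.5, 1.4, -0.9]
finger_gap: 53.5
finger_force: 24.7
twist -0.0002 after twist shift [-0.007 -0.013  0.173] before [-0.007 -0.013  0.173] yaw0 -0.1003
[ 557.18025051 -190.44306105   35.13218804]
```

Next I'll lower and release lilac, rise, and twist for yellow. Its long yaw of about 1.05 needs J6 ≈ 1.05, which is fine.

```bash
python3 -m jog '[[40,[0,0,0.1],0],[40,[0,0,0.07],0],[40,[0,0,0],0],[40,[0,0,0],0]]';  python3 -m jog '[[58,[0,0,0],0],[66,[0,0,0],0],[70,[0,0,0],0],[70,[0,0,0],0],[70,[0,0,-0.3],0],[70,[0,0,-0.6],0],[70,[0,0,-0.8],0],[70,[0,0,-0.8],0],[70,[0,0,-0.8],0],[70,[0,0,-0.2],0],[70,[0,0,0],0]]'; python3 st.py
python3 - <<'E'
from h import *
[fit('top','loose_'+c) for c in('yellow','black')]
delta([560,342,200],1.05)
E
```

```text
clock: 36.75
eef_pos: [557.2, -190.3, 26.3]
eef_rot: [-3.137, -0.014, -0.1]
wrist_force: [-0.0, -0.6, -0.7]
finger_gap: 53.4
finger_force: 24.8
clock: 37.85
eef_pos: [555.1, -191.2, 203.7]
eef_rot: [-3.138, -0.018, -0.1]
wrist_force: [0.2, -0.9, -1.2]
finger_gap: 69.8
finger_force: 0.0
j [-0.398  0.374  1.426  0.009  1.326  1.271] z [ 0.018  0.002 -1.   ] [ 555. -191.  204.]
loose_yellow 0.56 rect [153. 215.  35.  29.] col [164. 153. 134.] xy [574.7 369.7] long yaw 1.039 iou 0.818
loose_black 0.81 rect [149. 269.  31.  29.] col [65. 65. 67.] xy [422.9 363.5] long yaw -1.421 iou 0.823
twist -0.3662 after twist shift [ 9.301 -5.198  0.046] before [ -0.949 -10.613   0.046] yaw0 -0.1004
```

```bash
python3 -m jog '[[94,[-0.04,-0.5,0],0],[94,[-0.07,-0.78,0],0],[94,[-0.07,-0.78,0],0],[94,[-0.07,-0.78,0],0],[94,[-0.07,-0.78,0],0],[94,[-0.07,-0.78,0],0],[94,[-0.07,-0.78,0],0],[94,[-0.07,-0.78,0],0],[94,[-0.07,-0.78,0],0],[94,[-0.07,-0.78,0],0],[94,[-0.07,-0.78,0],0],[94,[-0.07,-0.78,0],0],[94,[-0.07,-0.78,0],0],[94,[-0.07,-0.75,0],0]]'; python3 -m jog '[[94,[0,0,0],-0.041],[94,[0,0,0],-0.041],[94,[0,0,0],-0.041],[94,[0,0,0],-0.041],[94,[0,0,0],-0.041],[94,[0,0,0],-0.041],[94,[0,0,0],-0.041],[94,[0,0,0],-0.041],[94,[0,0,0],-0.038],[94,[0,0,0],0]]'; python3 st.py
python3 - <<'E'
from h import *
for r in fit('wrist','loose_yellow'): delta([r[0],r[1],10],r[2])
E
```

```text
clock: 39.45
eef_pos: [559.9, 343.2, 201.8]
eef_rot: [-3.138, -0.012, -0.1]
wrist_force: [0.0, -0.4, 0.1]
finger_gap: 94.0
finger_force: 0.0
clock: 40.45
eef_pos: [560.1, 341.5, 201.9]
eef_rot: [3.132, -0.008, 1.052]
wrist_force: [-0.4, 0.3, 0.3]
finger_gap: 93.8
finger_force: 0.0
j [ 0.493  0.537  1.198 -0.004  1.395  1.013] z [ 0.012  0.003 -1.   ] [560. 341. 202.]
loose_yellow 0.89 rect [271. 163.  55.  66.] col [228. 220. 192.] xy [575.1 372.7] long yaw 1.069 iou 0.887
twist -0.0074 after twist shift [ 0.655 -0.077  3.853] before [ 0.653 -0.092  3.853] yaw0 1.0461
```

```bash
python3 -m jog '[[94,[0.33,-0.08,0.2],-0.007],[94,[0.32,0,0.6],0],[94,[0,0,0.7],0],[94,[0,0,0.7],0],[94,[0,0,0.6],0],[94,[0,0,0.5],0],[94,[0,0,0.3],0],[94,[0,0,0.2],0],[94,[0,0,0],0],[40,[0,0,0],0],[40,[0,0,0],0],[40,[0,0,0],0],[40,[0,0,0],0],[40,[0,0,0],0],[40,[0,0,0],0]]' 25
python3 st.py
python3 -m jog '[[40,[0,0,-0.2],0],[40,[0,0,-0.6],0],[40,[0,0,-0.7],0],[40,[0,0,-0.6],0],[40,[0,0,0],0]]'
python3 - <<'E'
from h import *
p=t2w(TR,(-36,-126,75));print(p);delta(p,TR[2])
E
```

```text
clock: 42.05
eef_pos: [575.7, 372.7, 13.9]
eef_rot: [3.131, -0.01, 1.072]
wrist_force: [-1.1, -1.2, 2.1]
finger_gap: 53.6
finger_force: 24.8
j [ 0.523  0.783  1.253 -0.005  1.091  1.024] z [ 0.015  0.004 -1.   ] [576. 373.  14.]
clock: 42.55
eef_pos: [575.6, 373.3, 124.4]
eef_rot: [3.127, -0.017, 1.072]
wrist_force: [-0.5, 0.4, -1.2]
finger_gap: 54.1
finger_force: 24.8
[ 548.64955403 -273.29587175   75.        ]
twist 0.3728 after twist shift [ 0.732 12.929  0.879] before [-11.627   5.703   0.879] yaw0 1.0717
```

```bash
python3 -m jog '[[40,[0,0,0],0.0414],[40,[0,0,0],0.0414],[40,[0,0,0],0.0414],[40,[0,0,0],0.0414],[40,[0,0,0],0.0414],[40,[0,0,0],0.0414],[40,[0,0,0],0.0414],[40,[0,0,0],0.0414],[40,[0,0,0],0.0416]]'
python3 -m jog '[[40,[0.04,0.4,0],0],[40,[0.04,0.76,0],0],[40,[0.04,0.76,0],0],[40,[0.04,0.76,0],0],[40,[0.04,0.76,0],0],[40,[0.04,0.76,0],0],[40,[0.04,0.76,0],0],[40,[0.04,0.76,0],0],[40,[0.04,0.76,0],0],[40,[0.04,0.76,0],0],[40,[0.04,0.76,0],0],[40,[0.04,0.76,0],0],[40,[0.04,0.76,0],0],[40,[0.04,0.76,0],0],[40,[0.04,0.76,0],0],[40,[0.04,0.76,0],0],[40,[0.04,0.76,0],0],[40,[0.04,0.37,0],0],[40,[0,0,0],0]]'
python3 chk.py yellow -126 w7.png;python3 st.py
```

```text
clock: 43.45
eef_pos: [573.7, 372.1, 117.9]
eef_rot: [-3.137, -0.013, -0.105]
wrist_force: [-0.7, 0.6, -1.6]
finger_gap: 53.7
finger_force: 24.8
clock: 45.35
eef_pos: [545.1, -276.2, 115.2]
eef_rot: [-3.136, -0.013, -0.102]
wrist_force: [0.5, 0.2, -1.2]
finger_gap: 53.7
finger_force: 24.8
gap 53.80138718476883 24.762973487377167
loose_yellow 0.92 rect [274. 252.  98. 131.] col [161. 152. 131.] xy [ 543.2 -273. ] long yaw -0.063 iou 0.853
tray_yellow 0.67 rect [273. 108.  71. 107.] col [243. 238. 218.] xy [ 614.7 -271.9] long yaw -0.067 iou 0.409
tcp [ 545.28784805 -274.6918754   115.2840277 ] [-3.13592835 -0.01300968 -0.10093693]
twist 0.0004 after twist shift [0.031 0.005 1.779] before [0.031 0.005 1.779] yaw0 -0.0982
j [-0.529  0.509  1.445  0.011  1.178  1.136] z [ 0.014  0.004 -1.   ] [ 546. -273.  116.]
```

```bash
python3 -m jog '[[40,[0.06,0,0.3],0],[40,[0,0,0.5],0],[40,[0,0,0.4],0],[40,[0,0,0.25],0],[40,[0,0,0.12],0],[40,[0,0,0],0],[40,[0,0,0],0]]'; python3 - <<'E'
from h import *
delta(t2w(TR,(-36,-126,29)),TR[2]);print(read_state()['eef_pos'])
E
```

```text
clock: 46.3
eef_pos: [550.1, -274.7, 38.2]
eef_rot: [-3.137, -0.015, -0.1]
wrist_force: [-0.4, -0.2, -1.6]
finger_gap: 53.5
finger_force: 24.8
twist 0.0 after twist shift [-0.035 -0.024  0.183] before [-0.035 -0.024  0.183] yaw0 -0.0995
[ 550.14194536 -274.68732672   38.19433292]
```

```bash
python3 -m jog '[[40,[-0.03,-0.02,0.1],0],[40,[0,0,0.07],0],[40,[0,0,0],0],[40,[0,0,0],0]]';  python3 -m jog '[[58,[0,0,0],0],[66,[0,0,0],0],[70,[0,0,0],0],[70,[0,0,0],0],[70,[0,0,-0.3],0],[70,[0,0,-0.6],0],[70,[0,0,-0.8],0],[70,[0,0,-0.8],0],[70,[0,0,-0.8],0],[70,[0,0,-0.2],0],[70,[0,0,0],0]]'; python3 st.py
python3 - <<'E'
from h import *
[fit('top','loose_'+c) for c in('black',)]
delta([425,333,200],1.69)
E
```

```text
clock: 46.7
eef_pos: [548.5, -273.4, 29.1]
eef_rot: [-3.137, -0.014, -0.1]
wrist_force: [0.4, 0.4, -0.0]
finger_gap: 53.8
finger_force: 24.8
clock: 47.8
eef_pos: [546.3, -274.3, 206.4]
eef_rot: [-3.138, -0.017, -0.1]
wrist_force: [-0.5, -0.5, -0.2]
finger_gap: 69.9
finger_force: 0.0
j [-0.53   0.428  1.345  0.011  1.354  1.138] z [ 0.018  0.002 -1.   ] [ 546. -274.  206.]
loose_black 0.55 rect [151. 270.  33.  33.] col [66. 65. 68.] xy [419.6 368.3] long yaw -1.419 iou 0.881
loose_black 0.32 rect [292. 185.  20.  32.] col [158. 107.  90.] xy [663.9 -31.7] long yaw -0.002 iou 0.865
twist 0.4303 after twist shift [-12.336   0.951   0.08 ] before [ -3.607 -11.835   0.08 ] yaw0 -0.0997
```

```bash
python3 -m jog '[[94,[-0.1,-0.4,0],0],[94,[-0.23,-0.74,0],0],[94,[-0.23,-0.74,0],0],[94,[-0.23,-0.74,0],0],[94,[-0.23,-0.74,0],0],[94,[-0.23,-0.74,0],0],[94,[-0.23,-0.74,0],0],[94,[-0.23,-0.74,0],0],[94,[-0.23,-0.74,0],0],[94,[-0.23,-0.74,0],0],[94,[-0.23,-0.74,0],0],[94,[-0.23,-0.74,0],0],[94,[-0.23,-0.74,0],0],[94,[-0.23,-0.74,0],0],[94,[-0.23,-0.74,0],0],[94,[-0.23,-0.74,0],0],[94,[-0.06,-0.33,0],0]]'; python3 -m jog '[[94,[0,0,0],-0.044],[94,[0,0,0],-0.044],[94,[0,0,0],-0.044],[94,[0,0,0],-0.044],[94,[0,0,0],-0.044],[94,[0,0,0],-0.044],[94,[0,0,0],-0.044],[94,[0,0,0],-0.044],[94,[0,0,0],-0.044],[94,[0,0,0],-0.044],[94,[0,0,0],-0.044],[94,[0,0,0],-0.044],[94,[0,0,0],-0.042],[94,[0,0,0],0]]'; python3 st.py
python3 - <<'E'
from h import *
for r in fit('wrist','loose_black'): delta([r[0],r[1],10],r[2])
E
```

```text
clock: 49.6
eef_pos: [423.7, 334.6, 202.6]
eef_rot: [-3.138, -0.012, -0.097]
wrist_force: [0.7, -0.7, -0.5]
finger_gap: 93.9
finger_force: 0.0
clock: 51.0
eef_pos: [425.1, 331.8, 203.3]
eef_rot: [3.129, -0.001, 1.693]
wrist_force: [0.1, -0.2, 0.0]
finger_gap: 94.2
finger_force: 0.0
j [ 0.597  0.271  1.563 -0.005  1.295  0.477] z [ 0.013  0.002 -1.   ] [425. 332. 203.]
loose_black 0.95 rect [271. 157.  54.  73.] col [95. 96. 96.] xy [421.  368.6] long yaw -1.32 iou 0.9
twist -0.0431 after twist shift [0.731 0.049 3.873] before [ 0.731 -0.05   3.873] yaw0 1.6868
```

```bash
python3 -m jog '[[94,[0,0,0.2],-0.038],[94,[0.37,0.05,0.3],0],[94,[0.36,0,0.6],0],[94,[0,0,0.7],0],[94,[0,0,0.7],0],[94,[0,0,0.6],0],[94,[0,0,0.4],0],[94,[0,0,0.25],0],[94,[0,0,0.1],0],[94,[0,0,0],0],[40,[0,0,0],0],[40,[0,0,0],0],[40,[0,0,0],0],[40,[0,0,0],0],[40,[0,0,0],0],[40,[0,0,0],0]]' 25
python3 st.py
python3 -m jog '[[40,[0,0,-0.2],0],[40,[0,0,-0.6],0],[40,[0,0,-0.7],0],[40,[0,0,-0.6],0],[40,[0,0,0],0]]'
python3 - <<'E'
from h import *
p=t2w(TR,(-36,42,115));print(p);delta(p,TR[2])
M,T=Tcam('wrist');im=save('wrist','w8.png')
E
```

```text
clock: 52.7
eef_pos: [421.7, 369.3, 12.1]
eef_rot: [3.127, -0.0, 1.81]
wrist_force: [-1.1, 0.0, 2.3]
finger_gap: 53.3
finger_force: 25.0
j [ 0.657  0.549  1.662 -0.007  0.916  0.422] z [ 0.014  0.004 -1.   ] [422. 369.  12.]
clock: 53.2
eef_pos: [421.6, 370.0, 121.6]
eef_rot: [3.12, -0.003, 1.811]
wrist_force: [0.7, 0.8, -1.0]
finger_gap: 53.0
finger_force: 25.0
[ 565.35470241 -106.12847655  115.        ]
twist -0.392 after twist shift [-3.807 -9.19   0.115] before [-9.933  0.531  0.115] yaw0 1.8105
```

View pics/w8.png

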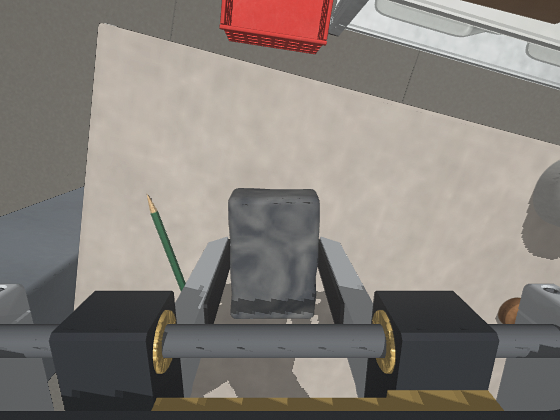

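Black is held squarely, with its end at row 188 just like lilac.

```bash
python3 -m jog '[[40,[0,0,0],-0.0436],[40,[0,0,0],-0.0436],[40,[0,0,0],-0.0436],[40,[0,0,0],-0.0436],[40,[0,0,0],-0.0436],[40,[0,0,0],-0.0436],[40,[0,0,0],-0.0436],[40,[0,0,0],-0.0436],[40,[0,0,0],-0.0432]]'
python3 -m jog '[[40,[-0.15,-0.35,0],0],[40,[-0.29,-0.7,0],0],[40,[-0.29,-0.7,0],0],[40,[-0.29,-0.7,0],0],[40,[-0.29,-0.7,0],0],[40,[-0.29,-0.7,0],0],[40,[-0.29,-0.7,0],0],[40,[-0.29,-0.7,0],0],[40,[-0.29,-0.7,0],0],[40,[-0.29,-0.7,0],0],[40,[-0.29,-0.7,0],0],[40,[-0.29,-0.7,0],0],[40,[-0.29,-0.7,0],0],[40,[-0.18,-0.44,0],0],[40,[0,0,0],0]]'
python3 chk.py black 42 w9.png;python3 st.py
```

```text
clock: 54.15
eef_pos: [419.7, 368.4, 115.6]
eef_rot: [3.138, 0.012, 3.048]
wrist_force: [0.3, -0.2, -1.6]
finger_gap: 53.3
finger_force: 24.9
clock: 55.65
eef_pos: [563.7, -109.7, 115.8]
eef_rot: [3.137, 0.012, 3.039]
wrist_force: [-0.1, 0.1, -2.5]
finger_gap: 53.4
finger_force: 25.0
gap 53.518743803432386 24.95116353034973
loose_black 0.7 rect [274. 252.  93. 130.] col [71. 70. 70.] xy [ 565.8 -108.5] long yaw -0.105 iou 0.876
tray_black 0.58 rect [271. 321.  51.   4.] col [104. 106. 107.] xy [ 660.4 -121.3] long yaw -0.07 iou 0.028
tray_black 0.42 rect [371. 163. 305. 224.] col [225. 228. 229.] xy [490.7 -18. ] long yaw 1.483 iou 0.388
tray_black 0.32 rect [110. 165. 220. 211.] col [140. 141. 144.] xy [ 458.2 -182. ] long yaw 1.025 iou 0.41
tcp [ 563.41999757 -108.17328644  115.88595882] [3.13618218 0.01170088 3.03994158]
twist 0.0003 after twist shift [-0.009 -0.003  1.8  ] before [-0.009 -0.003  1.8  ] yaw0 3.043
j [-0.254  0.43   1.559  0.008  1.14  -1.729] z [ 0.014  0.004 -1.   ] [ 564. -106.  117.]
```

```bash
python3 -m jog '[[40,[-0.03,0,0.3],0],[40,[0,0,0.5],0],[40,[0,0,0.4],0],[40,[0,0,0.25],0],[40,[0,0,0.13],0],[40,[0,0,0],0],[40,[0,0,0],0]]'; python3 - <<'E'
from h import *
delta(t2w(TR,(-36,42,27.3)),TR[2]);print(read_state()['eef_pos'])
E
```

```text
clock: 56.6
eef_pos: [567.1, -107.2, 39.0]
eef_rot: [3.137, 0.015, 3.042]
wrist_force: [-0.3, -0.7, -1.2]
finger_gap: 53.4
finger_force: 25.0
twist 0.0 after twist shift [0.039 0.017 0.233] before [0.039 0.017 0.233] yaw0 3.042
[ 567.05324444 -107.2151311    38.96529895]
```

```bash
python3 -m jog '[[40,[0.04,0.02,0.12],0],[40,[0,0,0.1],0],[40,[0,0,0],0],[40,[0,0,0],0]]';  python3 -m jog '[[58,[0,0,0],0],[66,[0,0,0],0],[70,[0,0,0],0],[70,[0,0,0],0],[70,[0,0,-0.3],0],[70,[0,0,-0.6],0],[70,[0,0,-0.8],0],[70,[0,0,-0.8],0],[60,[0,0,-0.8],0],[60,[-0.2,0,-0.2],0],[60,[0,0,0],0]]'; python3 st.py
python3 - <<'E'
from h import *
M,T=Tcam('wrist');im=save('wrist','w10.png').copy()
cv2.imwrite('pics/t3c.png',cv2.resize(camera('top')[130:270,240:440,::-1],None,fx=4,fy=4,interpolation=cv2.INTER_CUBIC))
delta(t2w(TR,(-15,205,120)),TR[2])
E
```

```text
clock: 57.0
eef_pos: [564.9, -106.0, 27.2]
eef_rot: [3.137, 0.014, 3.042]
wrist_force: [-0.1, 0.6, -0.8]
finger_gap: 53.3
finger_force: 25.0
clock: 58.1
eef_pos: [573.4, -107.8, 205.4]
eef_rot: [3.137, 0.019, 3.042]
wrist_force: [-0.2, 0.0, -0.1]
finger_gap: 59.6
finger_force: 0.0
j [-0.252  0.364  1.437  0.007  1.324 -1.725] z [ 0.019  0.002 -1.   ] [ 573. -108.  205.]
twist -0.0 after twist shift [-0.266  3.265  1.662] before [-0.266  3.265  1.662] yaw0 3.042
```

View pics/w10.png

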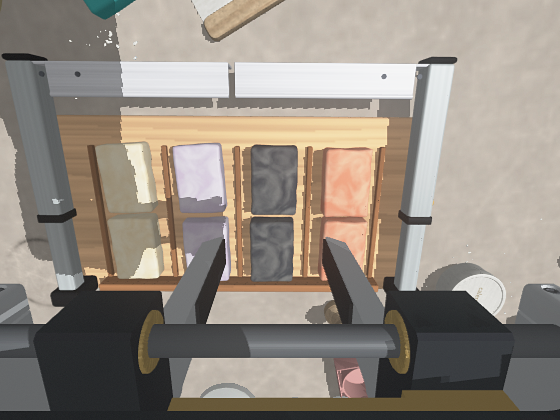

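All four pairs are aligned in their lanes, with the front ends at about row 145. Now the left retainer goes home.

```bash
python3 -m jog '[[60,[-0.1,0.5,0],0],[60,[-0.1,0.75,0],0],[60,[-0.07,0.75,0],0],[60,[0,0.75,0],0],[60,[0,0.5,0.3],0],[60,[0,0,0.6],0],[60,[0,0,0.6],0],[60,[0,0,0.3],0],[60,[0,0,0],0],[60,[0,0,0],0]]' 20
python3 - <<'E'
from h import *
delta(t2w(TR,(-15,205,23.5)),TR[2]);print(read_state()['eef_pos'])
E
```

```text
clock: 59.2
eef_pos: [603.4, 52.9, 114.2]
eef_rot: [3.137, 0.014, 3.042]
wrist_force: [-1.0, -1.1, 0.9]
finger_gap: 60.1
finger_force: 0.0
twist -0.0001 after twist shift [0.048 0.011 1.813] before [0.048 0.011 1.813] yaw0 3.0416
[603.44654554  52.86644787 114.1935012 ]
```

```bash
python3 -m jog '[[60,[0.04,0,0.5],0],[60,[0,0,0.5],0],[60,[0,0,0.4],0],[60,[0,0,0.25],0],[60,[0,0,0.14],0],[60,[0,0,0],0],[20,[0,0,0],0],[20,[0,0,0],0],[20,[0,0,0],0],[20,[0,0,0],0],[20,[0,0,0],0],[20,[0,0,0],0]]' 20; python3 st.py
```

```text
clock: 60.4
eef_pos: [602.7, 53.1, 24.4]
eef_rot: [3.137, 0.015, 3.042]
wrist_force: [-1.1, -3.1, 4.4]
finger_gap: 25.6
finger_force: 20.0
j [ 0.026  0.611  1.523  0.003  0.992 -1.446] z [ 0.015  0.003 -1.   ] [603.  53.  24.]
```

```bash
python3 -m jog '[[20,[-0.06,0,0],0],[20,[-0.12,0,0],0],[20,[-0.16,0,0],0],[20,[-0.2,0,0],0],[20,[-0.2,0,0],0],[20,[-0.2,0,0],0],[20,[-0.16,0,0],0],[20,[-0.12,0,0],0],[20,[-0.1,0,0],0],[20,[-0.06,0,0],0],[20,[-0.02,0,0],0],[20,[0,0,0],0],[20,[0,0,0],0]]'; python3 -m jog '[[20,[0.04,0,0],0],[20,[0.04,0,0],0],[20,[0,0,0],0]]'; python3 -m jog '[[20,[-0.08,0,0],0],[20,[0,0,0],0]]'
```

```text
clock: 61.7
eef_pos: [672.2, 45.7, 24.5]
eef_rot: [3.138, 0.014, 3.041]
wrist_force: [1.8, -5.9, -2.0]
finger_gap: 25.7
finger_force: 20.0
clock: 62.0
eef_pos: [670.3, 45.8, 24.8]
eef_rot: [3.137, 0.02, 3.041]
wrist_force: [19.4, -6.4, -10.1]
finger_gap: 25.6
finger_force: 20.0
clock: 62.2
eef_pos: [672.5, 45.6, 24.7]
eef_rot: [3.138, 0.014, 3.041]
wrist_force: [1.6, -6.0, -0.4]
finger_gap: 25.7
finger_force: 20.0
```

```bash
python3 -m jog '[[60,[0,0,0],0],[60,[0,0,0],0],[60,[0,0,0],0],[60,[0,0,-0.3],0],[60,[0,0,-0.7],0],[60,[0,0,-0.9],0],[60,[0,0,-0.9],0],[60,[0,0,-0.3],0],[60,[0,0,0],0]]'
python3 - <<'E'
from h import *
delta(t2w(TR,(-15,-205,115)),TR[2]);print(read_state()['eef_pos'])
E
```

```text
clock: 63.1
eef_pos: [670.8, 46.2, 183.4]
eef_rot: [3.136, 0.019, 3.042]
wrist_force: [0.1, 0.9, -0.9]
finger_gap: 59.8
finger_force: 0.0
twist 0.0 after twist shift [ 1.4   -8.189  1.295] before [ 1.401 -8.189  1.295] yaw0 3.0421
[670.76162545  46.20556345 183.37262522]
```

```bash
python3 -m jog '[[60,[0.2,-0.45,0],0],[60,[0.15,-0.78,0],0],[60,[0.15,-0.78,0],0],[60,[0.15,-0.78,0],0],[60,[0.15,-0.78,0],0],[60,[0.15,-0.78,0],0],[60,[0.15,-0.78,0],0],[60,[0.15,-0.78,0],0],[60,[0.15,-0.78,0],0],[60,[0,-0.78,0.2],0],[60,[0,-0.72,0.3],0],[60,[0,0,0.5],0],[60,[0,0,0.3],0],[60,[0,0,0],0],[60,[0,0,0],0]]'
python3 - <<'E'
from h import *
delta(t2w(TR,(-15,-205,23.5)),TR[2]);print(read_state()['eef_pos'])
E
```

```text
clock: 64.6
eef_pos: [560.8, -353.4, 111.9]
eef_rot: [3.136, 0.014, 3.043]
wrist_force: [-0.6, -0.5, 0.2]
finger_gap: 60.1
finger_force: 0.0
twist 0.0003 after twist shift [ 0.005 -0.019  1.769] before [ 0.005 -0.019  1.769] yaw0 3.043
[ 560.7905793  -353.41085294  111.9439906 ]
```

```bash
python3 -m jog '[[60,[0,-0.03,0.5],0],[60,[0,0,0.5],0],[60,[0,0,0.4],0],[60,[0,0,0.25],0],[60,[0,0,0.12],0],[60,[0,0,0],0],[20,[0,0,0],0],[20,[0,0,0],0],[20,[0,0,0],0],[20,[0,0,0],0],[20,[0,0,0],0],[20,[0,0,0],0]]' 20; python3 -m jog '[[20,[-0.06,0,0],0],[20,[-0.12,0,0],0],[20,[-0.16,0,0],0],[20,[-0.2,0,0],0],[20,[-0.2,0,0],0],[20,[-0.2,0,0],0],[20,[-0.16,0,0],0],[20,[-0.12,0,0],0],[20,[-0.1,0,0],0],[20,[-0.06,0,0],0],[20,[-0.02,0,0],0],[20,[0,0,0],0],[20,[0,0,0],0]]'; python3 -m jog '[[20,[0.04,0,0],0],[20,[0.04,0,0],0],[20,[0,0,0],0]]'; python3 -m jog '[[20,[-0.08,0,0],0],[20,[0,0,0],0]]'
```

```text
clock: 65.8
eef_pos: [561.9, -355.0, 23.9]
eef_rot: [3.136, 0.014, 3.042]
wrist_force: [-0.4, 4.2, 4.3]
finger_gap: 25.8
finger_force: 20.0
clock: 67.1
eef_pos: [631.4, -362.4, 24.0]
eef_rot: [3.137, 0.014, 3.042]
wrist_force: [3.2, -2.8, -6.2]
finger_gap: 26.0
finger_force: 20.0
clock: 67.4
eef_pos: [629.4, -362.1, 24.3]
eef_rot: [3.138, 0.02, 3.042]
wrist_force: [20.4, -6.6, -13.2]
finger_gap: 25.8
finger_force: 20.0
clock: 67.6
eef_pos: [631.4, -362.4, 24.2]
eef_rot: [3.137, 0.014, 3.042]
wrist_force: [1.4, -1.4, -3.9]
finger_gap: 26.0
finger_force: 20.0
```

Both retainers are locked. I'll release, retreat toward the tray's middle and look.

```bash
python3 -m jog '[[60,[0,0,0],0],[60,[0,0,0],0],[60,[0,0,0],0],[60,[0,0,-0.3],0],[60,[0,0,-0.7],0],[60,[0,0,-0.9],0],[60,[0,0,-0.9],0],[60,[0,0.4,-0.9],0],[60,[0,0.75,-0.9],0],[60,[0,0.75,-0.2],0],[60,[0,0.75,0],0],[60,[0,0.7,0],0],[60,[0,0.7,0],0],[60,[0,0,0],0],[60,[0,0,0],0]]'
python3 - <<'E'
from h import *
save('wrist','w12.png')
for q in ['button_left','button_right','stamp','stamp_pale','tin']:
  print(q,[(r['conf'],r['rect']) for r in regions_of('wrist',q)][:2])
print([(q,[r['rect'] for r in regions_of('top',q) if r['conf']>.4]) for q in ['stamp','stamp_pale','tin'] if camera('top') is not None])
E
```

```text
clock: 69.1
eef_pos: [647.5, -166.8, 260.0]
eef_rot: [3.137, 0.015, 3.043]
wrist_force: [-0.2, -0.3, 0.7]
finger_gap: 60.0
finger_force: 0.0
button_left []
button_right [(0.67, [380.2, 132.4, 190.1, 150.5])]
stamp []
stamp_pale [(0.67, [281.8, 139.5, 394.3, 182.8]), (0.58, [371.5, 252.7, 31.6, 34.8])]
tin [(0.92, [493.4, 224.2, 64.7, 53.0])]
[('stamp', [[399.0, 214.4, 42.3, 60.3], [177.5, 166.6, 14.8, 18.5]]), ('stamp_pale', [[296.8, 148.8, 9.1, 17.4]]), ('tin', [[237.2, 157.9, 30.0, 30.0], [294.6, 184.6, 15.0, 33.2]])]
```

View pics/w12.png

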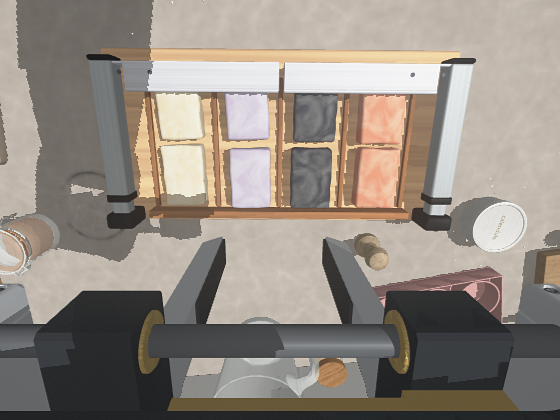

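Both retainers are home, with their lips in line at about row 75. The four colour pairs lie under them, the stamps and tin are where they started, and both locks held when pulled.

```bash
python3 -c "
from cell import *
print(sign_off())"
```

```text
the job is handed in; nothing more can be done
None
```

I handed the job in at about 69 s: all four loose bars lie in front of their own colours, both retainers are home and held under a pull test, and the stamps and tin are unmoved; early on, joint 6 read about 0.003 rad past its −2.55 limit.

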